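Clamp a silver box lid plain face up for chasing

TASK

Take the silver box lid out of the wooden rack and lay it in the channel of the steel clamping frame with its plain face up and its hollow side down, flat on the bed and square between the guide strips. Then slide the frame's clamp bar up until the lid is nipped between it and the fixed end bar, ready for chasing, and let go. Leave everything else on the bench as it is.

Things in the scene. Friction and masses are not known exactly. Their poses are not given: they have to be found in the camera images.
- lid: silver box lid: shallow tray 96 mm long (x), 60 wide (y), 28 deep (z), walls and top 3 mm, 0.2 to 0.36 kg. Origin at the centre of the open rim's plane; z points out through the plain closed face (outside at z = 28 mm), the hollow opens to -z. Starts standing on a 60 mm end in the rack, its x axis straight up
- rack: fixed hardwood block 110 mm (x) by 80 mm (y), top 32 mm high, origin at its underside centre, turned any way about the vertical (any yaw). Two slots along y, floors 18 mm above the bench: one 30 mm wide centred at x = -20 mm holds the lid with its plain face towards -x; one 6 mm wide at x = +30 mm holds the blank
- frame: fixed steel clamping frame, origin at its underside centre. Bed 250 mm (x) by 160 mm (y), top at z = 22 mm. Two guide strips along x, 14 mm wide, tops at z = 28 mm, leave a channel 63 mm wide centred on y = 0. Fixed end bar across y at the -x end: 30 mm wide, top at z = 40 mm, inner face at x = -95 mm, two bolts at y = +-64 mm up to z = 52 mm
- seat (a point): the point of the frame's bed under the middle of the lid when the lid is home against the fixed end bar (frame x = -47, y = 0, z = 22 mm); axes as the frame's
- jaw (a joint): travel of the sliding clamp bar towards the fixed end bar, m: 0 fully back, 0.075 the end of its slide. The gap between the two bars is 0.151 minus this value, so the bar bears on a lid lying home at 0.055. It drags with about 3 N and stays where it is left
- stud (a point): top centre of the upright 14 mm stud in the middle of the sliding clamp bar, 96 mm above the bench; axes as the frame's. Free stud runs 39 mm down to a 28 mm wide hex nut. Bar 30 mm wide (x), 160 mm long (y), top 46 mm above the bench, with a small nut and bolt end to 56 mm at y = +-64 mm; its clamping face is 15 mm from the stud's axis on the -x side
- blank: bystander: flat silver plate 5 by 80 by 70 mm high standing on edge in the rack's narrow slot; origin at the centre of its lower edge
- box_body: bystander: open silver box 96 by 60 mm, 45 mm high, standing on the bench; origin at the centre of its underside
- punch_tin: bystander: tin of punches, 72 mm across, tin 85 mm and punches up to 145 mm high; origin at the centre of its underside
- hammer: bystander: chasing hammer lying on the bench, 190 mm long, up to 25 mm high, head 60 mm across, at its +x end; origin midway along the handle at bench level
- pliers: bystander: pliers lying on the bench, 150 mm long; origin near the pivot at bench level
- bench_block: bystander: square steel bench block 85 by 85 by 22 mm; origin at the centre of its underside
- wax_jar: bystander: closed jar 64 mm across, 75 mm high; origin at the centre of its underside
Not all that is in view belongs to the job. Several things look just like the rack: the one meant starts farthest to the robot's left.

How it is judged:
On the way, in this order (a step that is already met when the one before it is completed fails the run):
1. the lid is lifted clear of the rack (distance between lid and rack above 0.13 m), for 0.1 s.
2. the lid lies plain face up on the bed of the channel (angle between lid's own z axis and vertical below 0.06 rad and z of lid in the frame of seat between -0.003 and 0.003 m and y of lid in the frame of seat between -0.004 and 0.004 m), for 0.2 s.
At the end, for the whole second after the job is handed in: The lid rests in the channel plain face up, level and square within 0.05 rad, rim on the bed within 3 mm, centred within 3.5 mm, home at the end bar within 4 mm; the clamp bar is up to 51.5 mm or more (end gaps at most 3.5 mm in all); no bystander moved over 30 mm (angle between lid's own z axis and vertical below 0.05 rad and z of lid in the frame of seat between -0.003 and 0.003 m and y of lid in the frame of seat between -0.0035 and 0.0035 m and x of lid in the frame of seat between -0.004 and 0.004 m and angle between the x axis of lid and the x axis of frame, either way round below 0.05 rad and value of joint jaw above 0.0515 m and linear speed of lid below 0.02 m/s and velocity of joint jaw below 0.01 m/s); the robot touches nothing.
It fails at once if the blank in the rack or the box body is moved by more than 30 mm (distance of any of blank, box_body from where it was at the start of the episode above 0.03 m).
It fails at once if another bystander is moved by more than 30 mm (distance of any of punch_tin, hammer, pliers, bench_block, wax_jar from where it was at the start of the episode above 0.03 m).
It also fails if it takes over 72 s, if anything falls off the work surface, if the arm or the gripper's body presses on something with over 40 N, if the wrist force passes 120 N, or if a joint passes its speed limit or range.

ROBOT

A 6-joint arm with a two-finger parallel gripper is mounted at the origin on the work surface. World frame = base frame: x ahead of the robot, y to its left, z up, the work surface at z = 0. Lengths are in m, angles in rad, forces in N, time in s.
With the tool pointing down it reaches from about 0.3 to 0.775 m from the base axis. Payload 14.6 kg.
Tool frame: the origin (TCP) lies at the very end of the fingers, on their centre line; the grasp point (between the pads) lies 19 mm behind it; z points along the fingers, y is the line along which they close (so a half turn about z gives the same grasp; the last joint's range is limited). The gripper opens to 94 mm and grips with 3 to 60 N. Pads are 16 mm wide; open, the fingers measure 119 mm over their backs; the gripper's body (75 mm by 177 mm) begins 78 mm behind the grasp point.
Start: joints at [1.217, 0.3, 1.521, -0, 1.321, -0.067], TCP at [0.156, 0.528, 0.205] pointing down, gripper open.
Joint ranges: [-3.03, 3.03], [-0.79, 2.21], [0.23, 2.52], [-1.04, 4.18], [0, 3.07], [-2.55, 2.55]. Speed limits (rad/s): [2.22, 2.22, 2.57, 3.14, 3.14, 3.14].

INTERFACE

Orientations are given as [roll, pitch, yaw] about the fixed x, y, z axes, in that order (R = Rz(yaw) Ry(pitch) Rx(roll)).
In Python, from station import ctrl gives the robot as it stands. The module is installed in compiled form; this text tells all that it offers.
- The arm moves only by the tool step_arm, never from a script. Its argument "deltas" is a list of rows, each an object with "dp": the shift along the tool's x, y, z scaled (see below), a list of three; "twist": the turn about the tool's z scaled (see below). In form: [{"dp": [tx, ty, tz], "twist": twist}, ...]. A call has 1 to 12 rows; each row shifts and turns the commanded pose from where the row before left it, along the tool's axes as they then stand; what a row does not reach is not made up. The controller multiplies each number of a shift by 0.04 m and each number of a turn by 4 degrees. A row lasts 1/10 s, in which the tool goes at most 50 mm and 8.59 degrees, less where a joint would pass 70% of its speed; a pose out of reach is approached as far as the arm can. A call with a number of a shift or a turn outside -1 to 1 is refused whole. A call with a gripper value outside its range is refused whole. "gripper" is the opening, from -1 (shut) to 1 (fully open), set as the call begins (left out, the last holds). The fingers move at their own pace and stop on an object; "squeeze" is the grip in N (left out, the last holds). Time passes only in rows, so rows that do not move let the fingers close. It gives the time, the measured TCP pose, the force, the opening and the grip force at its end, in the units of the state.
- ctrl.get_obs(): the state, without advancing time (a new reading comes with each control period).
- ctrl.camera(name): name is "side" or "top" or "wrist"; returns (picture, depth): 480x640x3 uint8, red, green, blue; 480x640 float32, m along the optical axis (not along the pixel's ray), 0 where there is no reading.
- ctrl.get_calibration(name): a dict with "fx", "fy", "cx", "cy" (pixels), "world_to_cam" (4x4, takes a point from world to camera coordinates); the wrist camera has in their place "hand_eye" (4x4, takes a point from camera to tool coordinates, whose origin is the TCP and whose axes are the flange's). Camera axes: x right, y down, z forward; pixel columns grow to the right and rows downward; lengths in m; the calibration is good to about 2 mm. The wrist camera is an equidistant fisheye: a pixel r from the principal point sees the ray r / f radians off the axis. A picture is of the moment at which its call begins: read the wrist's pose just before it. get_calibration takes no time and is no camera call.
- ctrl.hand_in(): hands the job in; it is judged then, once.
Trained networks look in the newest picture that a camera, given by its name, has taken for a name from the list of things; names that differ only in an ending like _2 or _b are one class to them, and where a whole thing is asked for, a point or a joint stands for the part that bears it (a point fixed in the world has none). Each returns a list of dicts, best first, with "conf" (0 to 1); they miss things now and then, are a little off and sometimes report something else, mostly with a low value. They report only what shows in the picture. A call takes as long as a camera call. They do not tell look-alikes from the thing itself.
- ctrl.spot_in(camera, label): "rect" ([left, top, right, bottom] as shares, 0 to 1, of the picture: columns of its width, rows of its height, round what is visible of it).
- ctrl.cut_out(camera, label): "pixels" (480x640 bool, what is visible of it) and "rect" ([left, top, right, bottom] as shares, 0 to 1, of the picture: columns of its width, rows of its height, round what is visible of it).
The state is a dict: "time_s": time; "qpos": joint angles; "joint_vel": joint speeds; "tau": joint torques, N m; "ee_pos": TCP position; "eef_rot": TCP orientation; "force": force on the tool from outside, world axes, zero at the start; "moment": the same for the moment, N m; "grip_width": finger opening in m; "grip_force": force on a finger pad.
Only numpy, scipy, OpenCV 4.12 (cv2) and the standard library are available. Lean on these libraries where they do the work, as an engineer would, in place of code of your own. Each camera call takes 0.05 s, during which the arm holds its last target. There are 200 camera calls.

## Working session

There is one attempt and no reset: what is moved stays moved. The work goes in short steps, Python scripts to look and compute and a tool call to move; the robot and the scene stay as the last step left them, time stands still between calls to the robot, and variables do not carry over. Pictures are saved under pics/ and viewed, at most 10 in all, crops included, and the job is handed in when it is done.

Besides the shell and the picture viewer there is one more tool, called by a JSON object that holds its "api" and its "payload". step_arm: Moves the arm, as the interface text tells. Its arguments: {"type":"object","properties":{"deltas":{"type":"array"},"gripper":{"type":"number"},"squeeze":{"type":"number"}},"required":["deltas"]}

```bash
mkdir -p pics; cat > h.py <<'E'
import numpy as np, cv2
from station import ctrl
from scipy.spatial.transform import Rotation as R
def snap(n):
    o=ctrl.get_obs(); im,d=ctrl.camera(n); return o,im,d
def cloud(n,d):
    c=ctrl.get_calibration(n); v,u=np.mgrid[0:480,0:640]
    p=np.stack([(u-c["cx"])/c["fx"]*d,(v-c["cy"])/c["fy"]*d,d,np.ones_like(d)],-1)
    return p@np.linalg.inv(c["world_to_cam"]).T[:,:3]
def save(n,im): cv2.imwrite("pics/"+n+".png",im[...,::-1])
E
python3 - <<'E'
from h import *
im={}
for n in("top","side"):
    o,i,d=snap(n); save(n,i); np.savez(n,i=i,d=d); P=cloud(n,d)
    print(n,{k:np.round(v,2).tolist() for k,v in ctrl.get_calibration(n).items()}, (d>0).mean())
    for l in("rack","lid","frame","stud","blank"):
        for r in ctrl.cut_out(n,l):
            m=r["pixels"]&(d>0); q=P[m]
            print(l,round(r["conf"],2),(np.array(r["rect"])*[640,480,640,480]).round(),np.median(q,0).round(3) if len(q) else "", q.min(0).round(3),q.max(0).round(3))
print(o)
E
```

```text
top {'fx': 552.5, 'fy': 552.5, 'cx': 314.07, 'cy': 236.4, 'world_to_cam': [[-0.03, -1.0, -0.0, 0.02], [-1.0, 0.03, -0.06, 0.54], [0.06, 0.0, -1.0, 1.43], [0.0, 0.0, 0.0, 1.0]]} 0.9960807291666667
rack 0.73 [234. 281. 286. 329.] [0.362 0.158 0.03 ] [ 0.299  0.093 -0.003] [0.424 0.22  0.042]
rack 0.63 [193. 210. 244. 256.] [0.559 0.238 0.032] [ 0.489  0.187 -0.005] [0.617 0.311 0.117]
lid 0.78 [198. 225. 230. 251.] [0.533 0.254 0.112] [ 0.505  0.227 -0.   ] [0.569 0.309 0.123]
lid 0.49 [220. 181. 263. 216.] [0.65  0.191 0.005] [ 0.597  0.132 -0.006] [0.693 0.242 0.053]
frame 0.94 [374. 194. 464. 301.] [ 0.498 -0.267  0.024] [ 0.356 -0.385 -0.01 ] [ 0.647 -0.151  0.101]
frame 0.31 [398. 220. 455. 249.] [ 0.533 -0.273  0.047] [ 0.495 -0.355  0.015] [ 0.572 -0.202  0.101]
frame 0.3 [499. 256. 545. 298.] [ 0.42  -0.536  0.021] [ 0.37  -0.59  -0.005] [ 0.47  -0.488  0.031]
stud 0.86 [391. 221. 458. 251.] [ 0.532 -0.277  0.046] [ 0.493 -0.369  0.001] [ 0.576 -0.202  0.101]
stud 0.45 [199. 226. 229. 253.] [0.531 0.254 0.112] [0.504 0.227 0.016] [0.562 0.286 0.123]
blank 0.41 [211. 209. 239. 2
[... 932 characters left out ...]
2 0.093]
{'time_s': 0.3, 'qpos': array([ 1.21738870e+00,  3.00065689e-01,  1.52118568e+00,  7.85522294e-06,
        1.32066504e+00, -6.65794350e-02]), 'joint_vel': array([ 1.71366388e-05, -1.51760001e-03, -1.12857582e-03, -1.51286161e-03,
       -1.82831404e-05,  5.66968578e-04]), 'tau': array([-9.07653975e-04, -5.31154490e+01, -3.52482212e+01,  7.08439294e-02,
        2.25147873e-02, -5.12443864e-05]), 'ee_pos': array([0.15556322, 0.52745725, 0.20527604]), 'eef_rot': array([-3.14127011e+00, -2.91334224e-05,  2.85476251e+00]), 'force': array([ 0.4786367 , -0.14641689,  0.35107747]), 'moment': array([-0.01312632,  0.00342711, -0.05264418]), 'grip_force': 0.0, 'grip_width': 0.0939889416962183}
```

```bash
python3 - <<'E'
import numpy as np,cv2
t=np.load("top.npz")["i"]; 
a=cv2.resize(t[160:340,150:390],(800,600),interpolation=cv2.INTER_CUBIC); cv2.imwrite("pics/crop.png",a[...,::-1])
E
```

```text
(no output)
```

View pics/top.png

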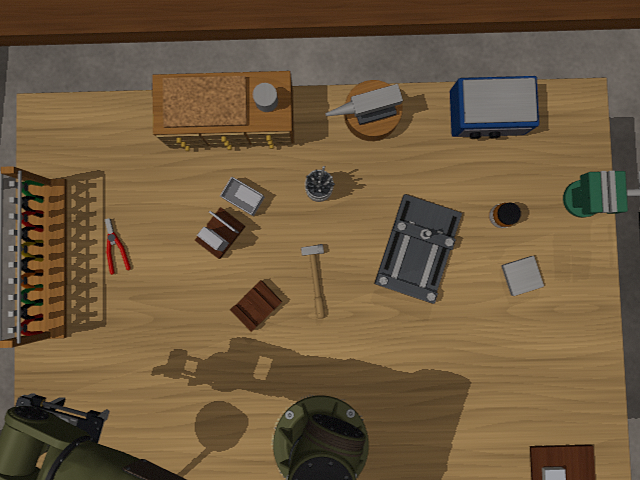

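View pics/crop.png

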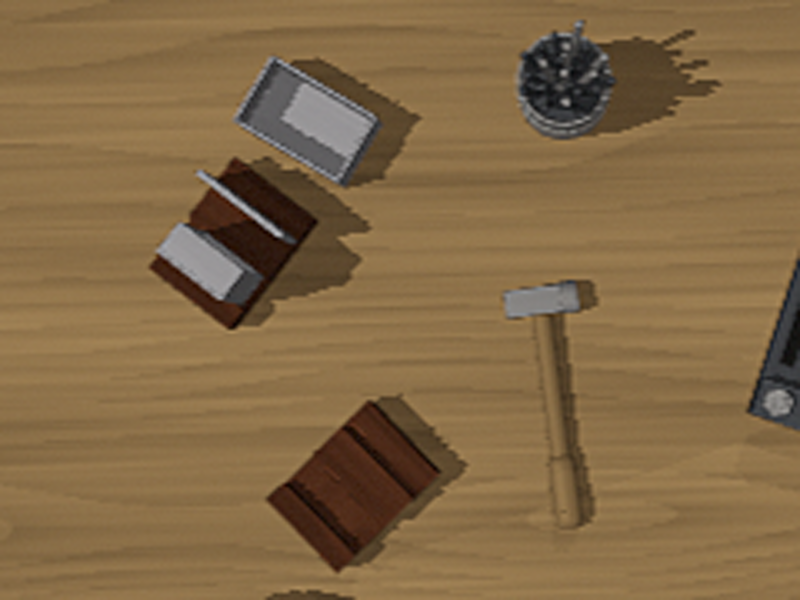

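View pics/side.png

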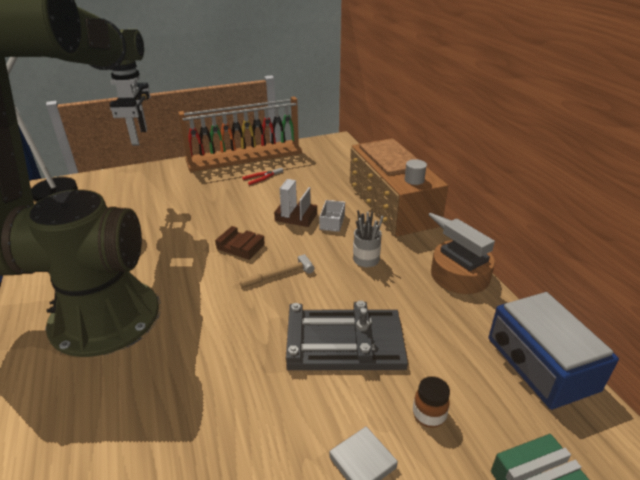

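The rack candidates in the top view are (220,232), which carries the lid and blank at y≈0.24, an empty one at (256,305) with y≈0.16, and possibly a third at (562,465), far right. The leftmost is (220,232), and the crop confirms it holds the lid (upright block) and the blank (thin plate). The frame's fixed end bar is on the robot side, with bolts at (392,287) and (432,295). The clamp bar is at (425,233).

```bash
cat >> h.py <<'E'
def rect(q):
    (c,s,a)=cv2.minAreaRect((q[:,:2]*1000).astype(np.float32)); 
    b=cv2.boxPoints((c,s,a)); e=b[1]-b[0]; f=b[2]-b[1]
    l=e if np.hypot(*e)>np.hypot(*f) else f
    return np.round(c,1),np.round(sorted(s),1),round(np.degrees(np.arctan2(l[1],l[0]))%180,1)
E
python3 - <<'E'
from h import *
for n in("top","side"):
    z=np.load(n+".npz"); P=cloud(n,z["d"]).reshape(-1,3)
    def sel(x0,x1,y0,y1,z0,z1):
        return P[(P[:,0]>x0)&(P[:,0]<x1)&(P[:,1]>y0)&(P[:,1]<y1)&(P[:,2]>z0)&(P[:,2]<z1)]
    for nm,b in dict(lidtop=(.48,.62,.18,.31,.1,.13),blank=(.54,.62,.18,.28,.06,.098),rackall=(.48,.63,.16,.33,.02,.13),racktop=(.48,.63,.16,.33,.025,.038),
       frame=(.33,.67,-.41,-.12,.012,.11),stud=(.4,.65,-.35,-.2,.085,.11),studside=(.4,.65,-.35,-.2,.065,.11),endbar=(.35,.45,-.4,-.15,.034,.06),bar=(.48,.6,-.4,-.15,.04,.05)).items():
        q=sel(*b); print(n,nm,len(q),*rect(q),np.median(q,0).round(4),np.percentile(q[:,2],95).round(4))
E
```

```text
top lidtop 287 [533.9 258.5] [28.1 60.5] 51.3 [0.5334 0.2583 0.114 ] 0.1189
top blank 79 [564.  243.8] [39.8 78.7] 51.1 [0.5747 0.2325 0.0872] 0.093
top rackall 1331 [568.4 237.7] [ 82.4 150.3] 141.5 [0.5529 0.2447 0.034 ] 0.1162
top racktop 804 [567.7 238.3] [ 82.  148.6] 141.3 [0.5633 0.2422 0.0319] 0.0363
top frame 5894 [ 499. -269.] [161.7 250.7] 159.8 [ 0.4978 -0.2673  0.0239] 0.0492
top stud 32 [ 533.2 -281. ] [13.1 13.2] 119.2 [ 0.5328 -0.2799  0.0941] 0.0994
top studside 42 [ 533.1 -280.1] [13.8 14.6] 122.4 [ 0.5324 -0.2785  0.0926] 0.0993
top endbar 714 [ 419.8 -239.5] [ 80.9 161. ] 70.1 [ 0.3958 -0.2301  0.0404] 0.0495
top bar 485 [ 533.1 -280.9] [ 30.5 160. ] 69.8 [ 0.5327 -0.272   0.0454] 0.0492
side lidtop 155 [532.2 257.9] [30.7 68.8] 51.3 [0.5267 0.2489 0.1154] 0.1181
side blank 157 [563.7 236.2] [54.7 76.4] 71.1 [0.566  0.2391 0.0788] 0.0932
side rackall 1153 [571.7 235. ] [ 93.5 158.9] 141.4 [0.5513 0.2369 0.0443] 0.1161
side racktop 414 [565.5 235.8] [ 86.9 150.1] 145.6 [0.5567 0.232  0.0333] 0.0371
side frame 6883 [ 498.9 -269.2] [167.1 250.4] 160.1 [ 0.4945 -0.2855  0.0244] 0.0511
side stud 53 [ 532.7 -282.8] [12.9 13.3] 69.1 [ 0.5316 -0.2856  0.0949] 0.0992
side studside 99 [ 532.4 -282.6] [13.8 14. ] 92.3 [ 0.5309 -0.2859  0.0858] 0.0988
side endbar 782 [ 394.9 -232.7] [ 30.1 160.9] 69.9 [ 0.3925 -0.2406  0.0418] 0.0497
side bar 478 [ 533.2 -281.7] [ 30.4 167. ] 69.9 [ 0.5237 -0.3072  0.0471] 0.0494
```

```bash
cat >> h.py <<'E'
FC=np.array([499.,-269.2])/1000; FY=np.radians(-20.0)
def fr(x,y=0): return FC+np.array([x*np.cos(FY)-y*np.sin(FY),x*np.sin(FY)+y*np.cos(FY)])/1000
def tofr(p):
    d=np.array(p[:2])-FC; c,s=np.cos(FY),np.sin(FY); return np.array([c*d[0]+s*d[1],c*d[1]-s*d[0]])*1000
def go(xyz,yawdeg):
    o=ctrl.get_obs(); y=R.from_euler("xyz",o["eef_rot"]).as_euler("xyz")[2]
    w=(y-np.radians(yawdeg)+np.pi)%(2*np.pi)-np.pi
    d=np.array(xyz)-o["ee_pos"]
    for nm,a in(("now",y),("after twist",np.radians(yawdeg))):
        print(nm,"dp units",np.round([(d[0]*np.cos(a)+d[1]*np.sin(a))/.04,(d[0]*np.sin(a)-d[1]*np.cos(a))/.04,-d[2]/.04],2),"twist units",round(np.degrees(w)/4,2))
E
python3 - <<'E'
from h import *
go([*fr(36.2),.205],160); print(fr(36.2))
E
```

```text
now dp units [-1.477e+01 -1.673e+01  1.000e-02] twist units 0.89
after twist dp units [-1.579e+01 -1.578e+01  1.000e-02] twist units 0.89
[ 0.53301687 -0.28158113]
```

{"api": "step_arm", "payload": {"deltas": [{"dp": [0, 0, 0], "twist": 0.9}]}}

```text
time_s: 0.7
ee_pos: [0.1556, 0.5275, 0.2054]
eef_rot: [-3.142, 0.0, 2.792]
force: [-0.6, -0.5, -0.1]
grip_width: 0.0937
grip_force: 0.0
```

{"api": "step_arm", "payload": {"deltas": [{"dp": [-0.6, -0.6, 0], "twist": 0}, {"dp": [-0.8, -0.8, 0], "twist": 0}, {"dp": [-0.8, -0.8, 0], "twist": 0}, {"dp": [-0.8, -0.8, 0], "twist": 0}, {"dp": [-0.8, -0.8, 0], "twist": 0}, {"dp": [-0.8, -0.8, 0], "twist": 0}, {"dp": [-0.8, -0.8, 0], "twist": 0}, {"dp": [-0.8, -0.8, 0], "twist": 0}, {"dp": [-0.8, -0.8, 0], "twist": 0}, {"dp": [-0.8, -0.8, 0], "twist": 0}, {"dp": [-0.8, -0.8, 0], "twist": 0}, {"dp": [-0.8, -0.8, 0], "twist": 0}]}}

```text
time_s: 1.9
ee_pos: [0.3805, 0.0436, 0.2058]
eef_rot: [3.141, 0.001, 2.792]
force: [1.7, 0.7, 0.4]
grip_width: 0.0942
grip_force: 0.0
```

```bash
python3 - <<'E'
from h import *
go([*fr(36.2),.205],160)
E
```

```text
now dp units [-6.37 -6.33  0.02] twist units -0.01
after twist dp units [-6.36 -6.33  0.02] twist units -0.01
```

{"api": "step_arm", "payload": {"deltas": [{"dp": [-0.8, -0.8, 0], "twist": 0}, {"dp": [-0.8, -0.8, 0], "twist": 0}, {"dp": [-0.8, -0.8, 0], "twist": 0}, {"dp": [-0.8, -0.8, 0], "twist": 0}, {"dp": [-0.8, -0.8, 0], "twist": 0}, {"dp": [-0.8, -0.8, 0], "twist": 0}, {"dp": [-0.8, -0.8, 0], "twist": 0}, {"dp": [-0.76, -0.73, 0], "twist": 0}, {"dp": [0, 0, 0.7], "twist": 0}, {"dp": [0, 0, 0.7], "twist": 0}, {"dp": [0, 0, 0], "twist": 0}]}}

```text
time_s: 3.0
ee_pos: [0.5309, -0.2789, 0.1457]
eef_rot: [3.14, -0.006, 2.792]
force: [-1.0, 0.1, 0.6]
grip_width: 0.0942
grip_force: 0.0
```

```bash
python3 - <<'E'
from h import *
go([*fr(36.2),.062],160)
o,im,d=snap("wrist"); save("w1",im); print({k:np.round(v,3).tolist() for k,v in ctrl.get_calibration("wrist").items()})
E
```

```text
now dp units [-0.07 -0.04  2.09] twist units -0.01
after twist dp units [-0.07 -0.04  2.09] twist units -0.01
{'fx': 371.648, 'fy': 371.648, 'cx': 313.314, 'cy': 228.745, 'hand_eye': [[-0.0, -0.971, -0.24, 0.069], [1.0, -0.0, 0.001, -0.0], [-0.001, -0.24, 0.971, -0.181], [0.0, 0.0, 0.0, 1.0]]}
```

View pics/w1.png

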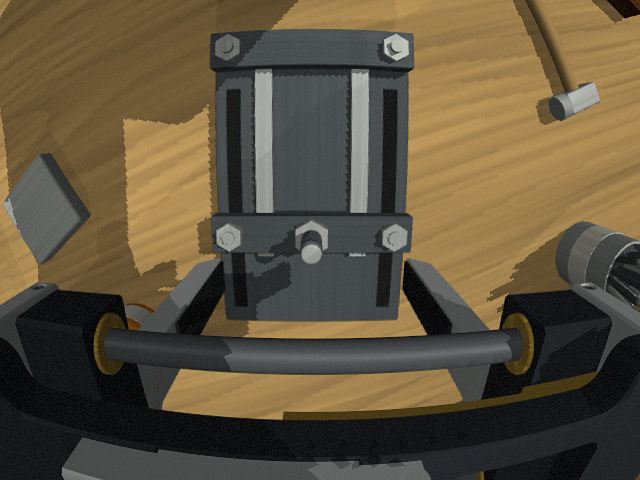

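The wrist view shows the frame square to the gripper, with the stud at (312,250) centred between the fingers. I'll descend and grip it.

{"api": "step_arm", "payload": {"deltas": [{"dp": [-0.07, -0.04, 0.7], "twist": 0}, {"dp": [0, 0, 0.7], "twist": 0}, {"dp": [0, 0, 0.6], "twist": 0}, {"dp": [0, 0, 0], "twist": 0}, {"dp": [0, 0, 0], "twist": 0}]}}

```text
time_s: 3.55
ee_pos: [0.5352, -0.2823, 0.0715]
eef_rot: [-3.141, 0.002, 2.792]
force: [0.2, -0.1, 0.2]
grip_width: 0.0936
grip_force: 0.0
```

{"api": "step_arm", "payload": {"deltas": [{"dp": [0, 0, 0], "twist": 0}, {"dp": [0, 0, 0], "twist": 0}, {"dp": [0, 0, 0], "twist": 0}, {"dp": [0, 0, 0], "twist": 0}, {"dp": [0, 0, 0], "twist": 0}, {"dp": [0, 0, 0], "twist": 0}, {"dp": [0, 0, 0], "twist": 0}, {"dp": [0, 0, 0], "twist": 0}], "gripper": -1, "squeeze": 30}}

```text
time_s: 4.35
ee_pos: [0.5344, -0.282, 0.0694]
eef_rot: [3.142, -0.0, 2.792]
force: [0.0, 0.4, 0.3]
grip_width: 0.0338
grip_force: 0.0
```

{"api": "step_arm", "payload": {"deltas": [{"dp": [0, 0, 0], "twist": 0}, {"dp": [0, 0, 0], "twist": 0}, {"dp": [0, 0, 0], "twist": 0}, {"dp": [0, 0, 0], "twist": 0}, {"dp": [-0.2, 0, 0], "twist": 0}, {"dp": [-0.3, 0, 0], "twist": 0}, {"dp": [-0.3, 0, 0], "twist": 0}, {"dp": [0, 0, 0], "twist": 0}, {"dp": [0, 0, 0], "twist": 0}]}}

```text
time_s: 5.25
ee_pos: [0.5649, -0.293, 0.0695]
eef_rot: [-3.142, 0.001, 2.792]
force: [4.4, 2.0, 0.1]
grip_width: 0.0134
grip_force: 30.0
```

```bash
python3 - <<'E'
from h import *
print(tofr(ctrl.get_obs()["ee_pos"])); print(ctrl.get_obs()["qpos"])
E
```

```text
[70.103436    0.17082002]
[-5.36104871e-01  6.20784349e-01  1.38629084e+00  2.27959446e-04
  1.13340482e+00 -1.75757054e+00]
```

{"api": "step_arm", "payload": {"deltas": [{"dp": [0, 0, 0], "twist": 0}, {"dp": [0, 0, 0], "twist": 0}, {"dp": [0, 0, -0.4], "twist": 0}, {"dp": [0, 0, -0.7], "twist": 0}, {"dp": [0, 0, -0.8], "twist": 0}, {"dp": [0, 0, -0.8], "twist": 0.9}, {"dp": [0, 0, -0.7], "twist": 0.9}, {"dp": [0, 0, 0], "twist": 0.9}, {"dp": [0, 0, 0], "twist": 1}, {"dp": [0, 0, 0], "twist": 1}], "gripper": 1}}

```text
time_s: 6.25
ee_pos: [0.5643, -0.293, 0.2071]
eef_rot: [3.142, 0.001, 2.461]
force: [-0.6, 0.4, -0.0]
grip_width: 0.0899
grip_force: 0.0
```

```bash
python3 - <<'E'
from h import *
go([.5304,.2607,.2],141.3)
E
```

```text
now dp units [ 9.37 10.22  0.18] twist units -0.08
after twist dp units [ 9.32 10.27  0.18] twist units -0.08
```

{"api": "step_arm", "payload": {"deltas": [{"dp": [0.7, 0.75, 0], "twist": -0.08}, {"dp": [0.78, 0.86, 0], "twist": 0}, {"dp": [0.78, 0.86, 0], "twist": 0}, {"dp": [0.78, 0.86, 0], "twist": 0}, {"dp": [0.78, 0.86, 0], "twist": 0}, {"dp": [0.78, 0.86, 0], "twist": 0}, {"dp": [0.78, 0.86, 0], "twist": 0}, {"dp": [0.78, 0.86, 0], "twist": 0}, {"dp": [0.78, 0.86, 0], "twist": 0}, {"dp": [0.78, 0.86, 0], "twist": 0}, {"dp": [0.78, 0.86, 0], "twist": 0}, {"dp": [0.7, 0.75, 0], "twist": 0}]}}

```text
time_s: 7.45
ee_pos: [0.5277, 0.2543, 0.207]
eef_rot: [3.141, 0.001, 2.47]
force: [-0.0, -0.5, 0.1]
grip_width: 0.0938
grip_force: 0.0
```

{"api": "step_arm", "payload": {"deltas": [{"dp": [0, 0, 0], "twist": 0}, {"dp": [0, 0, 0], "twist": 0}]}}

```text
time_s: 7.65
ee_pos: [0.528, 0.2526, 0.2063]
eef_rot: [3.141, 0.001, 2.471]
force: [0.7, -0.1, -0.5]
grip_width: 0.0943
grip_force: 0.0
```

```bash
python3 - <<'E'
from h import *
go([.5304,.2607,.2],141.3)
o,im,d=snap("wrist"); save("w2",im)
E
```

```text
now dp units [0.08 0.2  0.16] twist units 0.07
after twist dp units [0.08 0.2  0.16] twist units 0.07
```

View pics/w2.png

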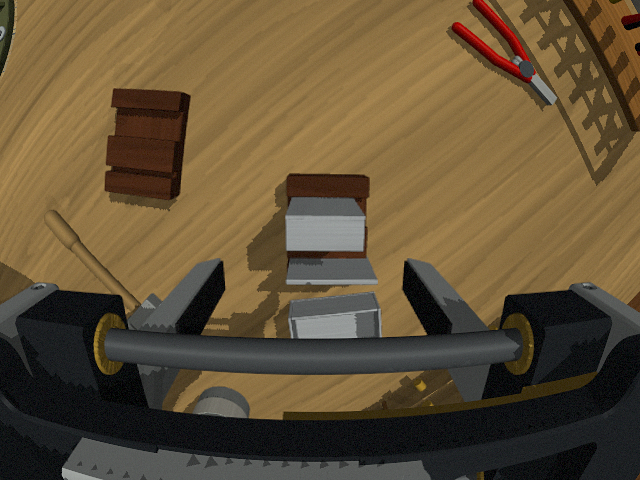

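The lid's top end at (325,233) sits slightly right of centre, matching the computed 8 mm shift. The blank is at (332,272), clear of the fingers. I'll correct and descend.

{"api": "step_arm", "payload": {"deltas": [{"dp": [0.08, 0.2, 0], "twist": 0.07}, {"dp": [0, 0, 0.6], "twist": 0}, {"dp": [0, 0, 0.7], "twist": 0}, {"dp": [0, 0, 0.7], "twist": 0}, {"dp": [0, 0, 0.5], "twist": 0}, {"dp": [0, 0, 0.3], "twist": 0}, {"dp": [0, 0, 0], "twist": 0}, {"dp": [0, 0, 0], "twist": 0}]}}

```text
time_s: 8.5
ee_pos: [0.5314, 0.2605, 0.0944]
eef_rot: [3.141, 0.001, 2.464]
force: [-0.1, -0.3, 0.4]
grip_width: 0.0941
grip_force: 0.0
```

```bash
python3 - <<'E'
from h import *
go([.5304,.2607,.093],141.3)
E
```

```text
now dp units [ 0.02 -0.01  0.04] twist units -0.03
after twist dp units [ 0.02 -0.01  0.04] twist units -0.03
```

Good. Close with 15 N.

{"api": "step_arm", "payload": {"deltas": [{"dp": [0.02, 0, 0.04], "twist": 0}, {"dp": [0, 0, 0], "twist": 0}, {"dp": [0, 0, 0], "twist": 0}, {"dp": [0, 0, 0], "twist": 0}, {"dp": [0, 0, 0], "twist": 0}, {"dp": [0, 0, 0], "twist": 0}, {"dp": [0, 0, 0], "twist": 0}], "gripper": -1, "squeeze": 15}}

```text
time_s: 9.2
ee_pos: [0.5303, 0.2612, 0.0921]
eef_rot: [3.141, 0.0, 2.465]
force: [0.1, 0.2, 1.8]
grip_width: 0.0602
grip_force: 15.0
```

{"api": "step_arm", "payload": {"deltas": [{"dp": [0, 0, -0.2], "twist": 0}, {"dp": [0, 0, -0.4], "twist": 0}, {"dp": [0, 0, -0.6], "twist": 0}, {"dp": [0, 0, -0.6], "twist": 0}, {"dp": [0, 0, -0.6], "twist": 0}, {"dp": [0, 0, -0.6], "twist": 0}, {"dp": [0, 0, -0.6], "twist": 0}, {"dp": [0, 0, -0.6], "twist": 0}, {"dp": [0, 0, -0.4], "twist": 0}, {"dp": [0, 0, 0], "twist": 0}]}}

```text
time_s: 10.2
ee_pos: [0.5305, 0.2612, 0.2782]
eef_rot: [3.139, 0.002, 2.465]
force: [0.8, 0.3, -4.1]
grip_width: 0.0597
grip_force: 15.0
```

```bash
python3 - <<'E'
from h import *
go([*fr(-70),.25],160); print(ctrl.get_obs()["qpos"])
E
```

```text
now dp units [ -6.04 -11.39   0.7 ] twist units -4.7
after twist dp units [ -2.04 -12.73   0.7 ] twist units -4.7
[ 3.95573640e-01  3.50265435e-01  1.28771850e+00 -3.54829318e-05
  1.50028134e+00 -4.98146824e-01]
```

{"api": "step_arm", "payload": {"deltas": [{"dp": [-0.2, -0.4, 0], "twist": 0}, {"dp": [-0.35, -0.7, 0], "twist": 0}, {"dp": [-0.42, -0.83, 0], "twist": 0}, {"dp": [-0.42, -0.83, 0], "twist": 0}, {"dp": [-0.42, -0.83, 0], "twist": 0}, {"dp": [-0.42, -0.83, 0], "twist": 0}, {"dp": [-0.42, -0.83, 0], "twist": 0}, {"dp": [-0.42, -0.83, 0], "twist": 0}, {"dp": [-0.42, -0.83, 0], "twist": 0}, {"dp": [-0.42, -0.83, 0], "twist": 0}, {"dp": [-0.42, -0.83, 0], "twist": 0}, {"dp": [-0.42, -0.83, 0], "twist": 0}]}}

```text
time_s: 11.4
ee_pos: [0.4417, -0.1523, 0.2748]
eef_rot: [-3.141, -0.001, 2.465]
force: [0.5, -0.2, -2.8]
grip_width: 0.0602
grip_force: 15.0
```

{"api": "step_arm", "payload": {"deltas": [{"dp": [-0.42, -0.83, 0], "twist": 0}, {"dp": [-0.35, -0.7, 0], "twist": 0}, {"dp": [-0.2, -0.4, 0], "twist": -0.5}, {"dp": [0, 0, 0], "twist": -0.8}, {"dp": [0, 0, 0], "twist": -1}, {"dp": [0, 0, 0], "twist": -1}, {"dp": [0, 0, 0], "twist": -1}, {"dp": [0, 0, 0], "twist": -0.4}, {"dp": [0, 0, 0], "twist": 0}]}}

```text
time_s: 12.3
ee_pos: [0.4243, -0.2354, 0.2752]
eef_rot: [3.141, -0.001, 2.792]
force: [-0.3, 0.1, -3.0]
grip_width: 0.0605
grip_force: 15.0
```

```bash
python3 - <<'E'
from h import *
go([*fr(-80),.15],160)
E
```

```text
now dp units [-0.04 -0.16  3.13] twist units -0.0
after twist dp units [-0.04 -0.16  3.13] twist units -0.0
```

{"api": "step_arm", "payload": {"deltas": [{"dp": [-0.04, -0.16, 0.6], "twist": 0}, {"dp": [0, 0, 0.8], "twist": 0}, {"dp": [0, 0, 0.8], "twist": 0}, {"dp": [0, 0, 0.8], "twist": 0}, {"dp": [0, 0, 0.5], "twist": 0}, {"dp": [0, 0, 0], "twist": 0}, {"dp": [0, 0, 0], "twist": 0}]}}

```text
time_s: 13.0
ee_pos: [0.424, -0.2422, 0.1364]
eef_rot: [-3.142, 0.0, 2.792]
force: [-0.5, -0.1, -2.5]
grip_width: 0.06
grip_force: 15.0
```

```bash
python3 - <<'E'
from h import *
go([*fr(-80),.097],160)
o,im,d=snap("wrist"); save("w3",im)
o,im,d=snap("side"); P=cloud("side",d)
q=P.reshape(-1,3); f=(q[:,:2]-FC)@np.array([[np.cos(FY),-np.sin(FY)],[np.sin(FY),np.cos(FY)]])*1000
m=(abs(f[:,1])<40)&(f[:,0]>-93)&(f[:,0]<-20)&(q[:,2]>.06)&(q[:,2]<.11)
print(m.sum(), np.percentile(f[m],[2,50,98],axis=0).round(1))
a=cv2.resize(im[270:400,250:430],(800,578),interpolation=cv2.INTER_CUBIC); save("s3",a)
E
```

```text
now dp units [0.01 0.01 0.99] twist units -0.01
after twist dp units [0.01 0.01 0.99] twist units -0.01
208 [[-88.4 -31.8]
 [-74.8 -29.1]
 [-62.  -26.3]]
```

View pics/w3.png

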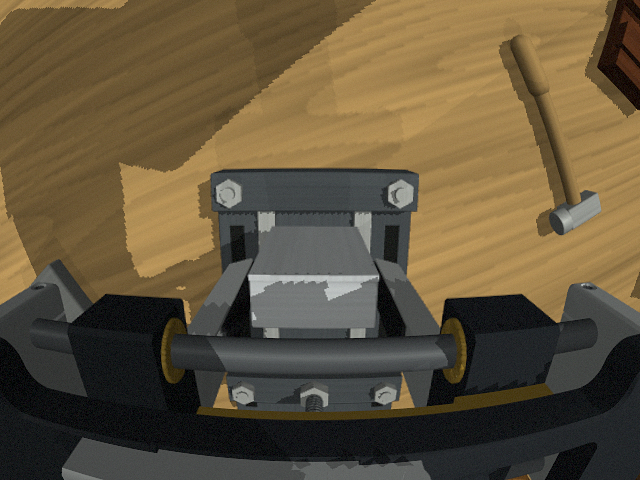

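View pics/s3.png

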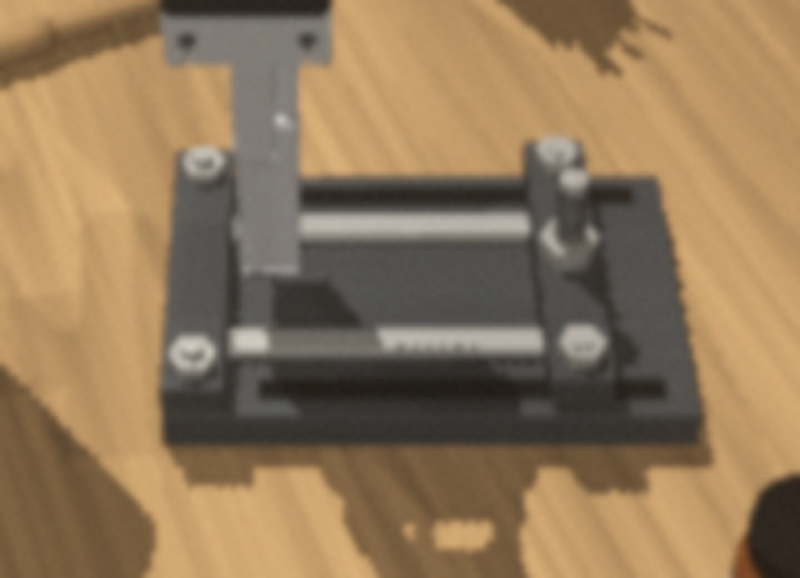

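The lid hangs upright over the channel, centred on the strips: lid face near column 315, strips at (266,220) and (362,220). The side view agrees. I'll lower it slowly.

{"api": "step_arm", "payload": {"deltas": [{"dp": [0, 0, 0.3], "twist": 0}, {"dp": [0, 0, 0.3], "twist": 0}, {"dp": [0, 0, 0.2], "twist": 0}, {"dp": [0, 0, 0.1], "twist": 0}, {"dp": [0, 0, 0.05], "twist": 0}, {"dp": [0, 0, 0], "twist": 0}, {"dp": [0, 0, 0], "twist": 0}]}}

```text
time_s: 13.8
ee_pos: [0.424, -0.2422, 0.0981]
eef_rot: [-3.141, 0.0, 2.793]
force: [0.7, 0.2, -3.7]
grip_width: 0.0598
grip_force: 15.0
```

{"api": "step_arm", "payload": {"deltas": [{"dp": [0, 0, 0.05], "twist": 0}, {"dp": [0, 0, 0], "twist": 0}]}}

```text
time_s: 14.0
ee_pos: [0.4241, -0.2422, 0.0961]
eef_rot: [-3.141, 0.001, 2.793]
force: [-0.7, -0.3, -2.9]
grip_width: 0.0598
grip_force: 15.0
```

{"api": "step_arm", "payload": {"deltas": [{"dp": [0, 0, 0.05], "twist": 0}, {"dp": [0, 0, 0], "twist": 0}]}}

```text
time_s: 14.2
ee_pos: [0.4249, -0.242, 0.0952]
eef_rot: [3.141, 0.003, 2.793]
force: [0.1, 5.3, 11.3]
grip_width: 0.0601
grip_force: 15.0
```

{"api": "step_arm", "payload": {"deltas": [{"dp": [0, 0, -0.02], "twist": 0}, {"dp": [0, 0, 0], "twist": 0}, {"dp": [-0.18, 0, -0.03], "twist": 0}, {"dp": [-0.18, 0, -0.02], "twist": 0}, {"dp": [-0.19, 0, 0.01], "twist": 0}, {"dp": [-0.18, 0, 0.02], "twist": 0}, {"dp": [-0.18, 0, 0.03], "twist": 0}, {"dp": [-0.19, 0, 0.05], "twist": 0}, {"dp": [0, 0, 0], "twist": 0}], "squeeze": 6}}

```text
time_s: 15.1
ee_pos: [0.4665, -0.2577, 0.0924]
eef_rot: [-3.141, 0.002, 2.793]
force: [1.3, -0.9, 5.0]
grip_width: 0.0602
grip_force: 6.0
```

```bash
python3 - <<'E'
from h import *
print(tofr(ctrl.get_obs()["ee_pos"]),ctrl.get_obs()["force"])
o,im,d=snap("wrist"); a=im[150:450,160:470]
o,im2,d=snap("side"); b=im2[270:400,250:430]
save("p4",np.hstack([cv2.resize(a,(400,400)),cv2.resize(b,(400,400))]))
E
```

```text
[-34.49812597  -0.308856  ] [ 1.27151601 -0.8634286   5.01614926]
```

View pics/p4.png

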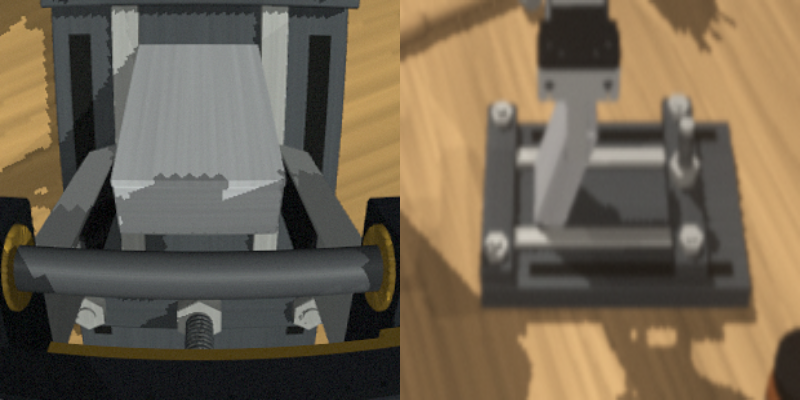

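The lid is tipping cleanly about its lower rim edge. It leans about 30° towards the clamp bar with the plain face turning up (left half, around (200,110)). I'll continue the arc.

{"api": "step_arm", "payload": {"deltas": [{"dp": [-0.18, 0, 0.06], "twist": 0}, {"dp": [-0.17, 0, 0.08], "twist": 0}, {"dp": [-0.16, 0, 0.1], "twist": 0}, {"dp": [-0.15, 0, 0.1], "twist": 0}, {"dp": [-0.14, 0, 0.12], "twist": 0}, {"dp": [-0.13, 0, 0.14], "twist": 0}, {"dp": [-0.12, 0, 0.14], "twist": 0}, {"dp": [-0.11, 0, 0.15], "twist": 0}, {"dp": [-0.09, 0, 0.16], "twist": 0}, {"dp": [0, 0, 0], "twist": 0}]}}

```text
time_s: 16.2
ee_pos: [0.5118, -0.2738, 0.0487]
eef_rot: [3.141, -0.003, 2.793]
force: [0.4, -0.7, -3.3]
grip_width: 0.0599
grip_force: 6.0
```

{"api": "step_arm", "payload": {"deltas": [{"dp": [-0.08, 0, 0.17], "twist": 0}, {"dp": [-0.06, 0, 0.15], "twist": 0}, {"dp": [-0.04, 0, 0.1], "twist": 0}, {"dp": [0, 0, 0], "twist": 0}, {"dp": [0, 0, 0], "twist": 0}]}}

```text
time_s: 16.7
ee_pos: [0.5187, -0.2765, 0.0332]
eef_rot: [3.141, -0.001, 2.793]
force: [-0.6, -0.5, -3.4]
grip_width: 0.0601
grip_force: 6.0
```

```bash
python3 - <<'E'
from h import *
print(tofr(ctrl.get_obs()["ee_pos"]),ctrl.get_obs()["force"])
o,im,d=snap("wrist"); a=im[150:450,160:470]
o,im2,d=snap("side"); b=im2[270:400,250:430]
save("p5",np.hstack([cv2.resize(a,(400,400)),cv2.resize(b,(400,400))]))
E
```

```text
[21.04634868 -0.14825255] [-0.62118902 -0.51980722 -3.41225744]
```

View pics/p5.png

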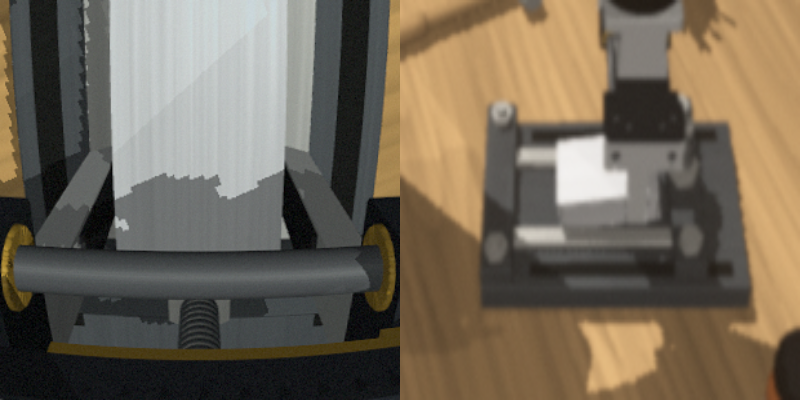

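{"api": "step_arm", "payload": {"deltas": [{"dp": [-0.01, 0, 0.05], "twist": 0}, {"dp": [0, 0, 0.02], "twist": 0}, {"dp": [0, 0, 0], "twist": 0}, {"dp": [0, 0, 0], "twist": 0}]}}

```text
time_s: 17.2
ee_pos: [0.5194, -0.2769, 0.0307]
eef_rot: [-3.142, 0.0, 2.793]
force: [0.9, -0.4, -1.3]
grip_width: 0.0601
grip_force: 6.0
```

{"api": "step_arm", "payload": {"deltas": [{"dp": [0, 0, 0], "twist": 0}, {"dp": [0, 0, 0], "twist": 0}, {"dp": [0, 0, 0], "twist": 0}, {"dp": [0, 0, 0], "twist": 0}, {"dp": [0, 0, -0.2], "twist": 0}, {"dp": [0, 0, -0.6], "twist": 0}, {"dp": [0, 0, -0.8], "twist": 0}, {"dp": [0, 0, -0.8], "twist": 0}, {"dp": [0, 0, -0.6], "twist": 0}, {"dp": [0, 0, 0], "twist": 0}], "gripper": 0.9}}

```text
time_s: 18.2
ee_pos: [0.5206, -0.2775, 0.1549]
eef_rot: [-3.14, 0.006, 2.793]
force: [-0.3, 0.3, 0.1]
grip_width: 0.0893
grip_force: 0.0
```

```bash
cat >> h.py <<'E'
def lidcheck():
  for n in("side","top"):
    o,im,d=snap(n); q=cloud(n,d).reshape(-1,3); f=(q[:,:2]-FC)@np.array([[np.cos(FY),-np.sin(FY)],[np.sin(FY),np.cos(FY)]])*1000
    m=(abs(f[:,1])<36)&(f[:,0]>-93)&(f[:,0]<46)&(q[:,2]>.04)&(q[:,2]<.07)
    if m.sum()>20:
        A=np.c_[f[m],np.ones(m.sum())]; k=np.linalg.lstsq(A,q[m,2]*1000,rcond=None)[0]
        print(n,m.sum(),*rect(f[m]/1000),"z",np.median(q[m,2]),"tilt",k[:2].round(3), np.percentile(f[m],[1,99],axis=0).round(1))
    m=(abs(f[:,1])<20)&(f[:,0]>-60)&(f[:,0]<90)&(q[:,2]>.075)&(q[:,2]<.105)
    if m.any(): print(" stud",np.median(f[m],0).round(1))
E
python3 - <<'E'
from h import *
lidcheck(); go([*fr(70),.11],160)
E
```

```text
side 1040 [-2.8 -1.1] [64.3 94. ] 179.4 z 0.05120063231011407 tilt [-0.002  0.057] [[-49.7 -31.6]
 [ 43.1  28.6]]
 stud [67.8 -4. ]
top 167 [-5.3 15.6] [47.2 90.5] 143.7 z 0.04951422542667627 tilt [-0.006 -0.028] [[-50.8  -6.3]
 [ 41.9  30.5]]
now dp units [-1.21  0.    1.02] twist units 0.0
after twist dp units [-1.21  0.01  1.02] twist units 0.0
```

The lid lies flat: top at z≈0.050, frame x from about −51 to 44. Next I'll grip the stud and push the clamp bar up.

{"api": "step_arm", "payload": {"deltas": [{"dp": [-0.6, 0, 0], "twist": 0}, {"dp": [-0.61, 0, 0], "twist": 0}, {"dp": [0, 0, 0.6], "twist": 0}, {"dp": [0, 0, 0.7], "twist": 0}, {"dp": [0, 0, 0.6], "twist": 0}, {"dp": [0, 0, 0.3], "twist": 0}, {"dp": [0, 0, 0], "twist": 0}]}}

```text
time_s: 19.0
ee_pos: [0.5638, -0.2928, 0.0603]
eef_rot: [3.141, -0.004, 2.793]
force: [-0.2, 0.6, -0.5]
grip_width: 0.0894
grip_force: 0.0
```

{"api": "step_arm", "payload": {"deltas": [{"dp": [0, 0, 0], "twist": 0}, {"dp": [0, 0, 0], "twist": 0}, {"dp": [0, 0, 0], "twist": 0}, {"dp": [0, 0, 0], "twist": 0}, {"dp": [0, 0, 0], "twist": 0}, {"dp": [0, 0, 0], "twist": 0}, {"dp": [0, 0, 0], "twist": 0}, {"dp": [0, 0, 0], "twist": 0}, {"dp": [0, 0, 0], "twist": 0}, {"dp": [0, 0, 0], "twist": 0}, {"dp": [0, 0, 0], "twist": 0}, {"dp": [0, 0, 0], "twist": 0}], "gripper": -1, "squeeze": 40}}

```text
time_s: 20.2
ee_pos: [0.565, -0.293, 0.0626]
eef_rot: [3.141, -0.0, 2.793]
force: [1.2, 4.5, -0.2]
grip_width: 0.0133
grip_force: 40.0
```

```bash
python3 - <<'E'
from h import *
print(tofr(ctrl.get_obs()["ee_pos"]))
E
```

```text
[70.1247257   0.17262055]
```

{"api": "step_arm", "payload": {"deltas": [{"dp": [0.06, 0, 0], "twist": 0}, {"dp": [0.1, 0, 0], "twist": 0}, {"dp": [0.12, 0, 0], "twist": 0}, {"dp": [0.12, 0, 0], "twist": 0}, {"dp": [0.12, 0, 0], "twist": 0}, {"dp": [0.12, 0, 0], "twist": 0}, {"dp": [0.12, 0, 0], "twist": 0}, {"dp": [0.12, 0, 0], "twist": 0}, {"dp": [0.12, 0, 0], "twist": 0}, {"dp": [0.12, 0, 0], "twist": 0}, {"dp": [0.08, 0, 0], "twist": 0}, {"dp": [0, 0, 0], "twist": 0}]}}

```text
time_s: 21.4
ee_pos: [0.5196, -0.2764, 0.0626]
eef_rot: [3.141, 0.0, 2.793]
force: [2.2, 4.6, -0.4]
grip_width: 0.0135
grip_force: 40.0
```

{"api": "step_arm", "payload": {"deltas": [{"dp": [0.05, 0, 0], "twist": 0}, {"dp": [0.05, 0, 0], "twist": 0}, {"dp": [0, 0, 0], "twist": 0}]}}

```text
time_s: 21.7
ee_pos: [0.5162, -0.2752, 0.0626]
eef_rot: [3.141, 0.001, 2.793]
force: [4.1, 5.7, -1.5]
grip_width: 0.0131
grip_force: 40.0
```

```bash
python3 - <<'E'
from h import *
print(tofr(ctrl.get_obs()["ee_pos"])); lidcheck()
E
```

```text
[18.16695092  0.2535262 ]
side 1303 [-30.5   0.1] [ 71.7 124.9] 179.7 z 0.050887782150877636 tilt [-0.     0.063] [[-92.  -33.3]
 [ 29.9  29.4]]
 stud [ 16.8 -17.9]
top 53 [-19.8  32.4] [ 12.9 102.1] 175.3 z 0.04697006529555936 tilt [-0.027 -0.021] [[-69.6  22.6]
 [ 30.7  35.1]]
```

{"api": "step_arm", "payload": {"deltas": [{"dp": [0.04, 0, 0], "twist": 0}, {"dp": [0, 0, 0], "twist": 0}]}}

```text
time_s: 22.0
ee_pos: [0.5151, -0.2748, 0.0626]
eef_rot: [3.141, 0.002, 2.793]
force: [8.9, 3.0, -4.0]
grip_width: 0.0133
grip_force: 40.0
```

{"api": "step_arm", "payload": {"deltas": [{"dp": [0.04, 0, 0], "twist": 0}, {"dp": [0, 0, 0], "twist": 0}]}}

```text
time_s: 22.2
ee_pos: [0.515, -0.2748, 0.0627]
eef_rot: [3.141, 0.006, 2.793]
force: [21.3, -1.5, -13.1]
grip_width: 0.0132
grip_force: 40.0
```

{"api": "step_arm", "payload": {"deltas": [{"dp": [-0.03, 0, 0], "twist": 0}, {"dp": [0, 0, 0], "twist": 0}]}}

```text
time_s: 22.4
ee_pos: [0.5151, -0.2748, 0.0626]
eef_rot: [3.141, 0.002, 2.793]
force: [10.2, 1.9, -5.3]
grip_width: 0.0131
grip_force: 40.0
```

{"api": "step_arm", "payload": {"deltas": [{"dp": [0, 0, 0], "twist": 0}, {"dp": [0, 0, 0], "twist": 0}, {"dp": [0, 0, 0], "twist": 0}, {"dp": [0, 0, -0.3], "twist": 0}, {"dp": [0, 0, -0.7], "twist": 0}, {"dp": [0, 0, -0.8], "twist": 0}, {"dp": [0, 0, -0.8], "twist": 0}, {"dp": [0, 0, -0.8], "twist": 0}, {"dp": [0, 0.8, -0.5], "twist": 0}, {"dp": [0, 0.8, 0], "twist": 0}, {"dp": [0, 0.8, 0], "twist": 0}, {"dp": [0, 0.8, 0], "twist": 0}], "gripper": 0.3}}

```text
time_s: 23.6
ee_pos: [0.558, -0.1535, 0.2199]
eef_rot: [-3.141, 0.001, 2.792]
force: [-0.5, -0.3, -0.7]
grip_width: 0.061
grip_force: 0.0
```

{"api": "step_arm", "payload": {"deltas": [{"dp": [0, 0.8, 0], "twist": 0}, {"dp": [0, 0.8, 0], "twist": 0}, {"dp": [0, 0.8, 0], "twist": 0}, {"dp": [0, 0.8, 0], "twist": 0}, {"dp": [0, 0.5, 0], "twist": 0}, {"dp": [0, 0, 0], "twist": 0}, {"dp": [0, 0, 0], "twist": 0}, {"dp": [0, 0, 0], "twist": 0}]}}

```text
time_s: 24.4
ee_pos: [0.6082, -0.0166, 0.2191]
eef_rot: [-3.141, 0.0, 2.792]
force: [-0.5, -0.7, -0.2]
grip_width: 0.0613
grip_force: 0.0
```

```bash
python3 - <<'E'
from h import *
lidcheck()
o,im,d=snap("top"); o,im2,d=snap("side")
save("end",np.hstack([cv2.resize(im[180:310,360:480],(400,433)),cv2.resize(im2[270:400,250:430],(400,433))]))
E
```

```text
side 1324 [-31.3  -0.3] [ 71.9 123.2] 0.5 z 0.05098260369745089 tilt [0.006 0.061] [[-92.  -33.1]
 [ 29.5  29.9]]
 stud [15.3 -4.4]
top 1157 [-31.1   0.1] [ 71.8 123.8] 180.0 z 0.04950414610999809 tilt [-0.017  0.006] [[-92.  -33.7]
 [ 29.6  33.9]]
 stud [13.8  2.2]
```

View pics/end.png

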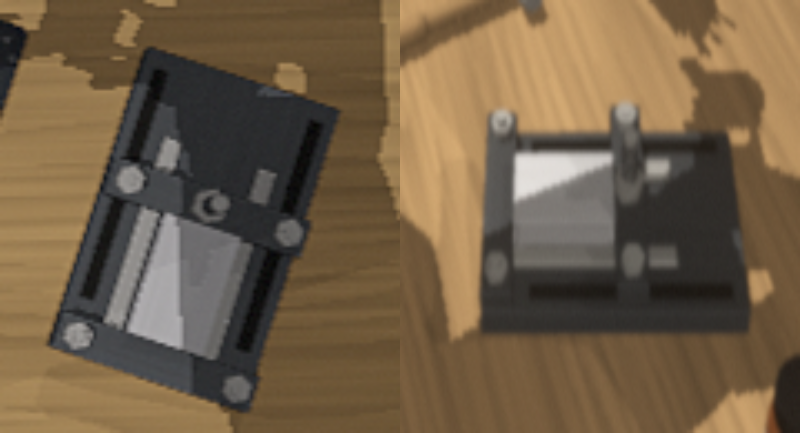

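The lid lies face up in the channel, nipped between the end bar and the clamp bar, and square to the strips. The stud is at about x = 16, and the arm is clear. Handing in.

```bash
python3 -c "
from station import ctrl
print(ctrl.hand_in())"
```

```text
the job is handed in; nothing more can be done
None
```

The silver lid lies plain face up in the frame's channel, nipped between the clamp bar and the fixed end bar, and the job is handed in; the hand-in call gave no verdict.

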